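Turn over the clock movement and release its transport lock

TASK

A clock movement sits dial up in a hinged turnover frame. Take the frame by its wire handle, turn it over like a page and lower it onto the rests on the other side without letting it drop, so that the brass back plate lies flat and faces up. Then slide the transport lock on the back plate (the tall bar-shaped grip nearer the wire handle) away from the robot, fully home against its end stop, leaving the small round chime selector and the other things on the bench where they are.

Things in the scene. Friction and masses are not known exactly. Their poses are not given: they have to be found in the camera images.
- holder: turnover holder fixed to the bench: dark wooden base 150 (x) x 250 (y) x 16 mm; origin: centre of its underside. x runs along the hinge, roughly away from the robot; z up. Cheeks at x = +-66 mm (to z = 72 mm) carry the hinge at y = 0, z = 60 mm. Four rests (14 mm wide, to z = 55 mm) at x = +-49, y = +-96 mm. The frame lies over the -y half at the start, over the +y half once turned
- turn_frame (a joint): hinge angle (rad) of the turnover frame: 0 = lying dial up over the holder's -y half (the start), 3.14 = back plate up on the +y rests. Falls freely if let go. Frame 110 mm (along the hinge) x 106 mm (hinge to outer edge) x 10 mm, about 0.5 kg with the clock; dial stands 14 mm, back plate 11 mm out of the middle plane, which holds the hinge axis
- hinge_mid (a point): middle of the hinge axis, 60 mm above the bench
- handle_mid (a point): middle of the wire handle's bar, moving with the frame: round steel bar 10 mm thick, parallel to the hinge and 142 mm from it, between two legs to the frame (58 mm clear between the legs, 31 mm clear between bar and frame). 60 mm above the bench when the frame lies on either side
- lock_slide (a joint): travel (m) of the transport lock along the holder's +x: 0 = locked, end nearest the robot; 0.034 = fully home at the far end stop (released). Starts between 0 and 0.012; about 2 N moves it. On the back plate, so underneath until the frame is turned over
- lock_grip (a point): middle of the transport lock's grip: upright black bar 8 mm along its travel, 26 mm across it, 16 mm tall, its top 8 mm and the back plate 11 mm from this point; 76 mm from the hinge axis (the half nearer the wire handle)
- chime_slide (a joint): travel of the small chime selector (m), starts at 0 and is to stay there; moves up to 0.020 m along the holder's +x
- chime_knob (a point): middle of the chime selector: round black knob 10 mm across, 8 mm tall, on the back plate, 28 mm from the hinge axis
- loupe: black eye loupe, a 26 mm high, 34 mm wide cup standing on the bench; origin: centre of its underside
- screwdriver: 130 mm screwdriver lying on the bench along its x axis; origin under its middle
- bezel: loose brass bezel ring, 52 mm across, 6 mm high, lying flat; origin: centre of its underside
- oil_bottle: small amber oil bottle, 28 mm across, 55 mm high; origin: centre of its underside
- battery_box: blue carton 60 x 100 x 35 mm; origin: centre of its underside
- alarm_clock: white alarm clock 50 x 85 x 85 mm; origin: centre of its underside
- parts_tray: grey compartment tray 130 x 190 x 28 mm; origin: centre of its underside

How it is judged:
By the outcome, as a careful person would: the job done as asked, in the order asked, and still so for the second after the job is handed in, with the robot touching nothing.
It also fails if it takes over 53 s, if anything falls off the work surface, if the arm or the gripper's body presses on something with over 40 N, if the wrist force passes 120 N, or if a joint passes its speed limit or range.

ROBOT

A 7-joint arm with a two-finger parallel gripper is mounted at the origin on the work surface. World frame = base frame: x ahead of the robot, y to its left, z up, the work surface at z = 0. Lengths are in m, angles in rad, forces in N, time in s.
With the tool pointing down it reaches from about 0.35 to 0.9 m from the base axis. Payload 19.9 kg.
Tool frame: the origin (TCP) lies at the very end of the fingers, on their centre line; the grasp point (between the pads) lies 19 mm behind it; z points along the fingers, y is the line along which they close (so a half turn about z gives the same grasp; the last joint's range is limited). The gripper opens to 94 mm and grips with 3 to 60 N. Pads are 16 mm wide; open, the fingers measure 119 mm over their backs; the gripper's body (75 mm by 177 mm) begins 78 mm behind the grasp point.
Start: joints at [-1.365, 0.417, -0.01, 1.614, 0.005, 1.111, -0.053], TCP at [0.153, 0.606, 0.205] pointing down, gripper open.
Joint ranges: [-2.81, 2.81], [-0.39, 2.02], [-1.27, 1.25], [0.06, 2.57], [-1.19, 4.33], [0.19, 2], [-2.82, 2.82]. Speed limits (rad/s): [1.89, 1.89, 2.39, 2.39, 3.01, 3.01, 3.01].

INTERFACE

Orientations are given as [roll, pitch, yaw] about the fixed x, y, z axes, in that order (R = Rz(yaw) Ry(pitch) Rx(roll)).
In Python, from plant import arm, snapshot, camera_params, ticket, recognise, trace gives the robot as it stands.
- The arm moves only by the tool carry_out, never from a script. Its argument "plan" is a list of rows, each an object with "translation": the shift along the tool's x, y, z in m, a list of three; "roll": the turn about the tool's z in rad; "gripper": the opening, from 0 (shut) to 1 (fully open). In form: [{"translation": [dx, dy, dz], "roll": roll, "gripper": gripper}, ...]. A call has 1 to 10 rows; each row is the pose to reach, as a shift and turn from the pose commanded when the call began, along the tool's axes at that moment; what a row does not reach only later rows make up. A row lasts 1/10 s, in which the tool goes at most 50 mm and 8.59 degrees, less where a joint would pass 70% of its speed; a pose out of reach is approached as far as the arm can. A call with a gripper value outside its range is refused whole. The fingers move at their own pace and stop on an object; the grip force is fixed at half the most. Time passes only in rows, so rows that repeat a pose let the fingers close. It gives the time, the measured TCP pose, the force, the opening and the grip force at its end, in the units of the state.
- arm.state(): the state, without advancing time (a new reading comes with each control period).
- snapshot(name): name is "side" or "top" or "wrist"; returns the picture (384x512x3 uint8, red, green, blue); there is no depth.
- camera_params(name): a dict with "fx", "fy", "cx", "cy" (pixels), "R" (3x3) and "t" (3): a world point X has camera coordinates R X + t. Camera axes: x right, y down, z forward; pixel columns grow to the right and rows downward; lengths in m; the calibration is good to about 2 mm. A picture is of the moment at which its call begins: read the wrist's pose just before it. camera_params takes no time and is no camera call; for the wrist camera it gives the pose at the moment of the call.
- ticket.hand_in(): hands the job in; it is judged then, once.
Trained networks look in the newest picture that a camera, given by its name, has taken for a name from the list of things; names that differ only in an ending like _2 or _b are one class to them, and where a whole thing is asked for, a point or a joint stands for the part that bears it (a point fixed in the world has none). Each returns a list of dicts, best first, with "conf" (0 to 1); they miss things now and then, are a little off and sometimes report something else, mostly with a low value. They report only what shows in the picture. A call takes as long as a camera call.
- recognise(camera, thing): "location" ([x, y, z] in m, in the coordinates of the camera as it stood for that picture, good to about 4 mm: the middle of the surface that is visible of it).
- trace(camera, thing): "region" (384x512 bool, what is visible of it).
The state is a dict: "clock": time; "joint_positions": joint angles; "joint_velocities": joint speeds; "joint_torque": joint torques, N m; "eef_pos": TCP position; "tcp_rot": TCP orientation; "wrist_force": force on the tool from outside, world axes, zero at the start; "wrist_torque": the same for the moment, N m; "opening": opening from 0.0 (shut) to 1.0 (fully open); "finger_force": force on a finger pad.
Only numpy, scipy, OpenCV 4.12 (cv2) and the standard library are available. Lean on these libraries where they do the work, as an engineer would, in place of code of your own. Each camera call takes 0.05 s, during which the arm holds its last target. There are 200 camera calls.

## Working session

There is one attempt and no reset: what is moved stays moved. The work goes in short steps, Python scripts to look and compute and a tool call to move; the robot and the scene stay as the last step left them, time stands still between calls to the robot, and variables do not carry over. Pictures are saved under pics/ and viewed, at most 10 in all, crops included, and the job is handed in when it is done.

Besides the shell and the picture viewer there is one more tool, called by a JSON object that holds its "op" and its "data". carry_out: Moves the arm, as the interface text tells. Its arguments: {"type":"object","properties":{"plan":{"type":"array","items":{"type":"object","properties":{"translation":{"type":"array","items":{"type":"number"}},"roll":{"type":"number"},"gripper":{"type":"number"}}}}},"required":["plan"]}

```bash
ls; mkdir -p pics; cat > h.py <<'E'
import numpy as np, cv2
from plant import arm, snapshot, camera_params, ticket, recognise, trace
def look(cam, things=(), save=None):
    P=camera_params(cam); im=snapshot(cam)
    if save: cv2.imwrite('pics/'+save+'.png', cv2.cvtColor(im,cv2.COLOR_RGB2BGR))
    R=np.array(P['R']);t=np.array(P['t'])
    for th in things:
        for d in recognise(cam,th)[:2]:
            c=np.array(d['location']); X=R.T@(c-t)
            print(cam,th,round(d['conf'],2),X.round(4),'px',(P['fx']*c[0]/c[2]+P['cx']).round(),(P['fy']*c[1]/c[2]+P['cy']).round())
    return im,P
def st():
    s=arm.state()
    for k in ['clock','eef_pos','tcp_rot','joint_positions','wrist_force','opening','finger_force']: print(k,np.round(s[k],4))
E
python3 - <<'E'
from h import *
st()
look('top',['holder','turn_frame','handle_mid','hinge_mid'],'top0')
look('side',['holder','turn_frame','handle_mid'],'side0')
st()
E
```

```text
pics
clock 0.0
eef_pos [0.1526 0.6057 0.2048]
tcp_rot [-3.1404e+00  1.0000e-04  2.8948e+00]
joint_positions [-1.3655  0.418  -0.0103  1.6142  0.0047  1.1107 -0.053 ]
wrist_force [ 0.1937  0.3893 -0.4551]
opening 1.0057
finger_force 0.0
top holder 0.93 [ 0.4909 -0.0629  0.013 ] px 278.0 219.0
top turn_frame 0.79 [ 0.475  -0.1086  0.063 ] px 294.0 222.0
top handle_mid 0.57 [ 0.4767 -0.1092  0.0621] px 294.0 221.0
top handle_mid 0.51 [ 0.5603 -0.2136  0.0193] px 327.0 196.0
top hinge_mid 0.57 [ 0.476  -0.1117  0.062 ] px 295.0 221.0
side holder 0.89 [ 0.463  -0.1265  0.0227] px 254.0 241.0
side turn_frame 0.82 [ 0.4663 -0.1363  0.064 ] px 258.0 227.0
side turn_frame 0.38 [0.4189 0.0902 0.0329] px 189.0 202.0
side handle_mid 0.62 [ 0.4669 -0.1331  0.0664] px 258.0 225.0
clock 0.45
eef_pos [0.1527 0.606  0.2054]
tcp_rot [-3.1415  0.      2.8948]
joint_positions [-1.3655  0.4174 -0.0103  1.6136  0.0047  1.1107 -0.053 ]
wrist_force [0.0059 0.224  0.3661]
opening 0.9979
finger_force 0.0
```

View pics/top0.png

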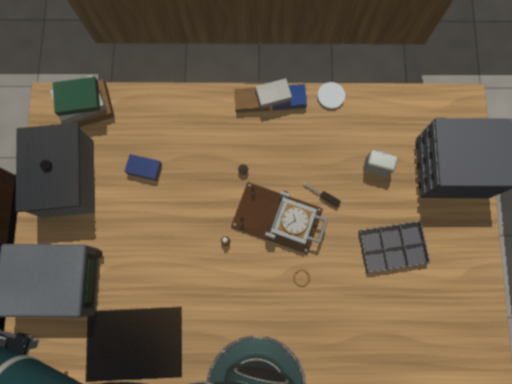

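View pics/side0.png

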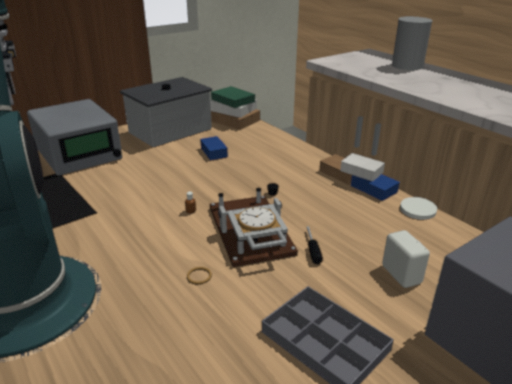

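{"op": "carry_out", "data": {"plan": [{"translation":[-0.33,-0.23,-0.09],"roll":0,"gripper":1},{"translation":[-0.33,-0.23,-0.09],"roll":0,"gripper":1},{"translation":[-0.33,-0.23,-0.09],"roll":0,"gripper":1},{"translation":[-0.33,-0.23,-0.09],"roll":0,"gripper":1},{"translation":[-0.33,-0.23,-0.09],"roll":0,"gripper":1},{"translation":[-0.33,-0.23,-0.09],"roll":0,"gripper":1},{"translation":[-0.33,-0.23,-0.09],"roll":0,"gripper":1},{"translation":[-0.33,-0.23,-0.09],"roll":0,"gripper":1},{"translation":[-0.46,-0.61,-0.115],"roll":0,"gripper":1},{"translation":[-0.46,-0.61,-0.115],"roll":0,"gripper":1}]}}

```text
clock: 1.45
eef_pos: [0.4191, 0.2101, 0.2996]
tcp_rot: [3.142, 0.0, 2.894]
wrist_force: [0.5, -0.5, 0.2]
opening: 0.997
finger_force: 0.0
```

{"op": "carry_out", "data": {"plan": [{"translation":[-0.105,-0.29,-0.02],"roll":0,"gripper":1},{"translation":[-0.105,-0.29,-0.02],"roll":0,"gripper":1},{"translation":[-0.105,-0.29,-0.02],"roll":0,"gripper":1},{"translation":[-0.105,-0.29,-0.02],"roll":0,"gripper":1},{"translation":[-0.105,-0.29,-0.02],"roll":0,"gripper":1},{"translation":[-0.105,-0.29,-0.02],"roll":0,"gripper":1},{"translation":[-0.105,-0.29,-0.02],"roll":0,"gripper":1},{"translation":[-0.105,-0.29,-0.02],"roll":0,"gripper":1}]}}

```text
clock: 2.25
eef_pos: [0.4495, -0.0961, 0.3197]
tcp_rot: [-3.142, 0.0, 2.892]
wrist_force: [1.1, 1.4, 0.4]
opening: 1.004
finger_force: 0.0
```

```bash
python3 - <<'E'
from h import *
st()
im,P=look('wrist',['holder','turn_frame','handle_mid'],'w1')
print(P)
E
```

```text
clock 2.25
eef_pos [ 0.4495 -0.0961  0.3197]
tcp_rot [-3.1416e+00  3.0000e-04  2.8918e+00]
joint_positions [-4.6640e-01  2.8000e-03  6.1710e-01  1.8656e+00 -1.7000e-03  1.2733e+00
  1.4722e+00]
wrist_force [1.1436 1.3673 0.4046]
opening 1.0038
finger_force 0.0
wrist holder 0.6 [ 0.4835 -0.0705  0.013 ] px 280.0 172.0
wrist turn_frame 0.71 [ 0.4704 -0.1151  0.0614] px 252.0 178.0
wrist handle_mid 0.68 [ 0.4735 -0.1108  0.0604] px 255.0 179.0
{'fx': 288.7700872090634, 'fy': 288.7700872090634, 'cx': 260.2444136695554, 'cy': 190.57306367189804, 'R': array([[ 2.47626019e-01,  9.68855688e-01,  1.01566930e-04],
       [ 9.30566760e-01, -2.37869080e-01,  2.78323203e-01],
       [ 2.69679178e-01, -6.88255520e-02, -9.60487472e-01]]), 't': array([-0.01767   , -0.50200102,  0.37282536])}
```

View pics/w1.png

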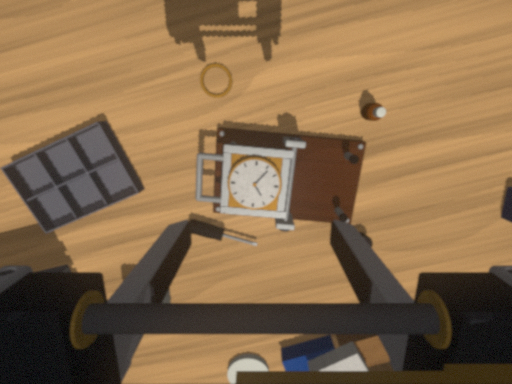

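{"op": "carry_out", "data": {"plan": [{"translation":[-0.043,-0.086,0.08],"roll":0,"gripper":1},{"translation":[-0.043,-0.086,0.08],"roll":0,"gripper":1},{"translation":[-0.043,-0.086,0.08],"roll":0,"gripper":1},{"translation":[-0.043,-0.086,0.08],"roll":0,"gripper":1},{"translation":[-0.043,-0.086,0.08],"roll":0,"gripper":1}]}}

```text
clock: 2.95
eef_pos: [0.4704, -0.1877, 0.2394]
tcp_rot: [-3.141, -0.001, 2.896]
wrist_force: [0.8, 1.3, 0.1]
opening: 1.001
finger_force: 0.0
```

```bash
python3 - <<'E'
from h import *
st()
im,P=look('wrist',['handle_mid','turn_frame'],'w2')
np.save('P2.npy',P,allow_pickle=True)
a=cv2.imread('pics/w1.png')[110:240,180:380]; b=cv2.imread('pics/w2.png')
cv2.imwrite('pics/w1c.png',cv2.resize(a,None,fx=4,fy=4,interpolation=cv2.INTER_CUBIC))
cv2.imwrite('pics/w2c.png',cv2.resize(b[60:320,120:500],None,fx=2,fy=2,interpolation=cv2.INTER_CUBIC))
E
```

```text
clock 2.95
eef_pos [ 0.4704 -0.1877  0.2394]
tcp_rot [-3.1414e+00 -9.0000e-04  2.8956e+00]
joint_positions [-0.3053  0.205   0.7167  1.8819 -0.1495  1.1095  1.7927]
wrist_force [0.7817 1.2544 0.1465]
opening 1.0012
finger_force 0.0
wrist handle_mid 0.64 [ 0.4714 -0.1134  0.0609] px 319.0 160.0
wrist turn_frame 0.81 [ 0.4702 -0.1176  0.0649] px 316.0 161.0
```

View pics/w1c.png

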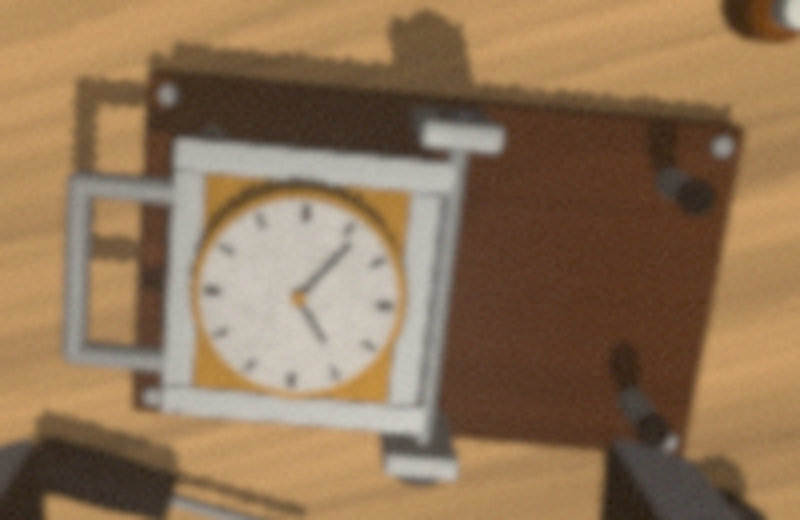

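View pics/w2c.png

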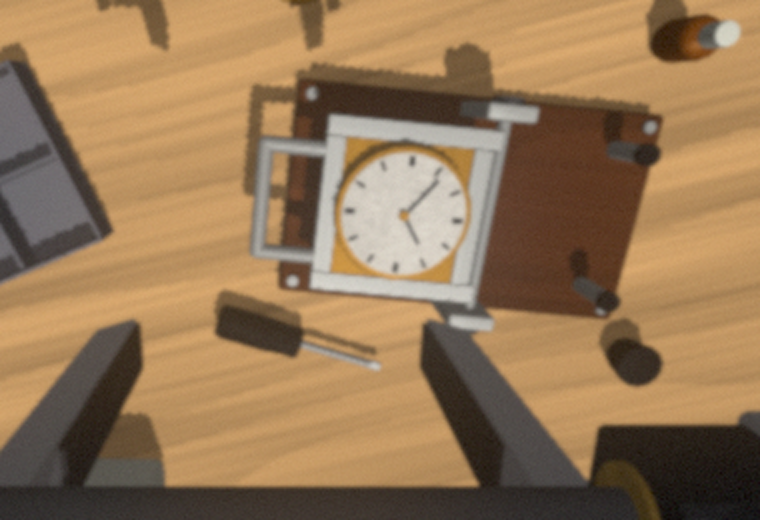

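```bash
cat >> h.py <<'E'
E
python3 - <<'E'
from h import *
from scipy.optimize import least_squares
P2=np.load('P2.npy',allow_pickle=True).item()
P1={'fx':P2['fx'],'fy':P2['fy'],'cx':P2['cx'],'cy':P2['cy'],'R':np.array([[ 2.47626019e-01,9.68855688e-01,1.01566930e-04],[9.30566760e-01,-2.37869080e-01,2.78323203e-01],[2.69679178e-01,-6.88255520e-02,-9.60487472e-01]]),'t':np.array([-0.01767,-0.50200102,0.37282536])}
np.save('P1.npy',P1,allow_pickle=True)
def proj(P,X):
    c=np.asarray(X)@np.array(P['R']).T+P['t']; return np.c_[P['fx']*c[:,0]/c[:,2]+P['cx'],P['fy']*c[:,1]/c[:,2]+P['cy']]
a=np.array([[81,188],[73,355],[153,70],[743,128],[136,408],[695,195],[653,430]])/4+[180,110]
b=np.array([[266,146],[258,253],[300,77],[660,117],[278,290],[646,155],[607,300]])/2+[120,60]
names=['bar-','bar+','c--','c-+','c+-','rest-+','rest++']
M=lambda P:np.diag([1,1,1])@np.c_[np.array([[P['fx'],0,P['cx']],[0,P['fy'],P['cy']],[0,0,1]])@np.c_[P['R'],P['t']]]
X=cv2.triangulatePoints(M(P1),M(P2),a.T,b.T); X=(X[:3]/X[3]).T
for n,x in zip(names,X): print(n,x.round(4))
L=np.array([[-.033,-.142,.06],[.033,-.142,.06],[-.075,-.125,.016],[-.075,.125,.016],[.075,-.125,.016],[-.049,.096,.055],[.049,.096,.055]])
def f(p,full=False):
    l=L.copy(); l[:2,0]=[-p[4],p[4]]
    c,s=np.cos(p[2]),np.sin(p[2]); W=l@np.array([[c,s,0],[-s,c,0],[0,0,1]])+[p[0],p[1],p[3]]
    return (np.r_[proj(P1,W)-a,proj(P2,W)-b]).ravel()
r=least_squares(f,[.49,-.065,-.25,0,.033]);print(r.x.round(4));print(r.fun.reshape(-1,2).round(1).tolist())
p=r.x;c,s=np.cos(p[2]),np.sin(p[2])
for y in(-.142,.142,.076,.028):print(y,(p[0]-s*y).round(4),(p[1]+c*y).round(4))
E
```

```text
bar- [ 0.4197 -0.1846  0.0559]
bar+ [ 0.4821 -0.2061  0.0631]
c-- [ 0.3849 -0.1527  0.0066]
c-+ [0.4703 0.0818 0.0071]
c+- [ 0.5312 -0.2056 -0.0036]
rest-+ [0.4835 0.0463 0.0486]
rest++ [0.5762 0.0135 0.0486]
[ 0.4983 -0.0613 -0.3381 -0.006   0.0342]
[[0.4, -1.0], [1.1, -0.7], [-1.3, 0.7], [0.3, -0.4], [-0.9, 1.0], [-0.3, 0.7], [-0.2, 0.0], [0.5, -0.7], [0.0, -1.0], [-0.6, 1.7], [1.0, -0.8], [0.3, 0.1], [-0.5, 0.2], [-0.2, 0.5]]
-0.142 0.4512 -0.1953
0.142 0.5454 0.0727
0.076 0.5235 0.0104
0.028 0.5076 -0.0349
```

{"op": "carry_out", "data": {"plan": [{"translation":[0.017,-0.012,0.03],"roll":0.09,"gripper":0.31},{"translation":[0.017,-0.012,0.07],"roll":0.092,"gripper":0.31},{"translation":[0.017,-0.012,0.11],"roll":0.092,"gripper":0.31},{"translation":[0.017,-0.012,0.14],"roll":0.092,"gripper":0.31},{"translation":[0.017,-0.012,0.14],"roll":0.092,"gripper":0.31},{"translation":[0.017,-0.012,0.14],"roll":0.092,"gripper":0.31},{"translation":[0.017,-0.012,0.14],"roll":0.092,"gripper":0.31}]}}

```text
clock: 3.8
eef_pos: [0.452, -0.1962, 0.1014]
tcp_rot: [3.141, 0.003, 2.803]
wrist_force: [-0.6, -0.7, 1.0]
opening: 0.439
finger_force: 0.0
```

```bash
python3 - <<'E'
from h import *
st()
im,P=look('wrist',[])
def proj(X):
    c=np.asarray(X)@np.array(P['R']).T+P['t']; return np.c_[P['fx']*c[:,0]/c[:,2]+P['cx'],P['fy']*c[:,1]/c[:,2]+P['cy']]
print(proj([[.451,-.195,.06],arm.state()['eef_pos']]).round())
cv2.imwrite('pics/w3.png',cv2.cvtColor(im,cv2.COLOR_RGB2BGR))
E
```

```text
clock 3.8
eef_pos [ 0.452  -0.1962  0.1014]
tcp_rot [3.1410e+00 2.6000e-03 2.8033e+00]
joint_positions [-0.2074  0.3822  0.666   2.0501 -0.3251  0.8097  1.883 ]
wrist_force [-0.5762 -0.747   1.0136]
opening 0.4385
finger_force 0.0
[[262. 209.]
 [261. 232.]]
```

View pics/w3.png

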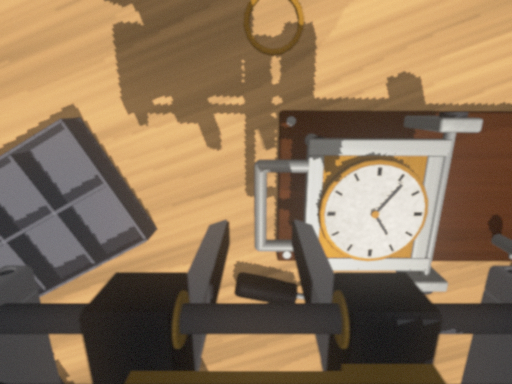

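{"op": "carry_out", "data": {"plan": [{"translation":[0,0,0],"roll":0,"gripper":0.31},{"translation":[0,0.001,0],"roll":0,"gripper":0.31},{"translation":[0,0.001,0],"roll":0,"gripper":0.31},{"translation":[0,0.001,0.015],"roll":0,"gripper":0.31},{"translation":[0,0.001,0.03],"roll":0,"gripper":0.31},{"translation":[0,0.001,0.045],"roll":0,"gripper":0.31},{"translation":[0,0.001,0.06],"roll":0,"gripper":0.31},{"translation":[0,0.001,0.06],"roll":0,"gripper":0.31}]}}

```text
clock: 4.65
eef_pos: [0.4502, -0.195, 0.0378]
tcp_rot: [-3.141, -0.003, 2.803]
wrist_force: [-0.1, 0.2, 0.4]
opening: 0.306
finger_force: 0.0
```

{"op": "carry_out", "data": {"plan": [{"translation":[0,0,0],"roll":0,"gripper":0.2},{"translation":[0,0,0],"roll":0,"gripper":0.05},{"translation":[0,0,0],"roll":0,"gripper":0.05},{"translation":[0,0,0],"roll":0,"gripper":0.05},{"translation":[0,0,0],"roll":0,"gripper":0.05}]}}

```text
clock: 5.15
eef_pos: [0.4513, -0.196, 0.0401]
tcp_rot: [-3.141, 0.001, 2.802]
wrist_force: [-1.7, -5.4, -0.3]
opening: 0.096
finger_force: 30.0
```

{"op": "carry_out", "data": {"plan": [{"translation":[0,0.0008,-0.0148],"roll":0,"gripper":0.05},{"translation":[0,0.0031,-0.0295],"roll":0,"gripper":0.05},{"translation":[0,0.0069,-0.0439],"roll":0,"gripper":0.05},{"translation":[0,0.0123,-0.0578],"roll":0,"gripper":0.05},{"translation":[0,0.019,-0.071],"roll":0,"gripper":0.05}]}}

```text
clock: 5.65
eef_pos: [0.4575, -0.1789, 0.1119]
tcp_rot: [-3.14, 0.002, 2.801]
wrist_force: [-1.2, -8.8, 1.4]
opening: 0.094
finger_force: 30.0
```

{"op": "carry_out", "data": {"plan": [{"translation":[0,0.0081,-0.0125],"roll":0,"gripper":0.05},{"translation":[0,0.0175,-0.024],"roll":0,"gripper":0.05},{"translation":[0,0.028,-0.0345],"roll":0,"gripper":0.05},{"translation":[0,0.0395,-0.0439],"roll":0,"gripper":0.05},{"translation":[0,0.052,-0.052],"roll":0,"gripper":0.05},{"translation":[0,0.0652,-0.0587],"roll":0,"gripper":0.05},{"translation":[0,0.0791,-0.064],"roll":0,"gripper":0.05},{"translation":[0,0.0935,-0.0679],"roll":0,"gripper":0.05},{"translation":[0,0.1082,-0.0702],"roll":0,"gripper":0.05},{"translation":[0,0.123,-0.071],"roll":0,"gripper":0.05}]}}

```text
clock: 6.65
eef_pos: [0.4995, -0.061, 0.1827]
tcp_rot: [3.141, 0.003, 2.802]
wrist_force: [6.2, -4.3, -2.3]
opening: 0.096
finger_force: 30.0
```

{"op": "carry_out", "data": {"plan": [{"translation":[0,0.0148,0.0008],"roll":0,"gripper":0.05},{"translation":[0,0.0295,0.0031],"roll":0,"gripper":0.05},{"translation":[0,0.0439,0.0069],"roll":0,"gripper":0.05},{"translation":[0,0.0578,0.0123],"roll":0,"gripper":0.05},{"translation":[0,0.071,0.019],"roll":0,"gripper":0.05},{"translation":[0,0.0835,0.0271],"roll":0,"gripper":0.05},{"translation":[0,0.095,0.0365],"roll":0,"gripper":0.05},{"translation":[0,0.1055,0.047],"roll":0,"gripper":0.05},{"translation":[0,0.1149,0.0585],"roll":0,"gripper":0.05},{"translation":[0,0.123,0.071],"roll":0,"gripper":0.05}]}}

```text
clock: 7.65
eef_pos: [0.5394, 0.0553, 0.1094]
tcp_rot: [-3.141, -0.0, 2.803]
wrist_force: [4.3, -2.4, -0.5]
opening: 0.092
finger_force: 30.0
```

{"op": "carry_out", "data": {"plan": [{"translation":[0,0.0067,0.0132],"roll":0,"gripper":0.05},{"translation":[0,0.012,0.0271],"roll":0,"gripper":0.05},{"translation":[0,0.0159,0.0415],"roll":0,"gripper":0.05},{"translation":[0,0.0182,0.0562],"roll":0,"gripper":0.05},{"translation":[0,0.0188,0.0636],"roll":0,"gripper":0.05},{"translation":[0,0.019,0.067],"roll":0,"gripper":0.05},{"translation":[0,0.019,0.069],"roll":0,"gripper":0.05},{"translation":[0,0.019,0.07],"roll":0,"gripper":0.05}]}}

```text
clock: 8.45
eef_pos: [0.5459, 0.0719, 0.0413]
tcp_rot: [3.141, 0.0, 2.802]
wrist_force: [-8.7, -6.5, 39.6]
opening: 0.097
finger_force: 30.0
```

{"op": "carry_out", "data": {"plan": [{"translation":[0,0,-0.001],"roll":0,"gripper":0.05},{"translation":[0,0,-0.001],"roll":0,"gripper":0.3},{"translation":[0,0,-0.001],"roll":0,"gripper":0.3},{"translation":[0,0,-0.001],"roll":0,"gripper":0.3},{"translation":[0,0,-0.001],"roll":0,"gripper":0.3}]}}

```text
clock: 8.95
eef_pos: [0.5454, 0.0728, 0.0412]
tcp_rot: [-3.141, -0.0, 2.803]
wrist_force: [0.8, -0.2, -0.6]
opening: 0.297
finger_force: 0.0
```

{"op": "carry_out", "data": {"plan": [{"translation":[0,0,-0.02],"roll":0,"gripper":0.3},{"translation":[0,0,-0.05],"roll":0,"gripper":0.3},{"translation":[0,0,-0.09],"roll":0,"gripper":0},{"translation":[0,-0.03,-0.13],"roll":0,"gripper":0},{"translation":[0,-0.06,-0.16],"roll":0,"gripper":0},{"translation":[0,-0.06,-0.18],"roll":0,"gripper":0},{"translation":[0,-0.06,-0.18],"roll":0,"gripper":0},{"translation":[0,-0.06,-0.18],"roll":0,"gripper":0}]}}

```text
clock: 9.75
eef_pos: [0.5256, 0.0166, 0.2213]
tcp_rot: [3.141, 0.0, 2.803]
wrist_force: [0.1, 0.5, 0.4]
opening: 0.006
finger_force: 0.0
```

```bash
python3 - <<'E'
from h import *
st()
im,P=look('wrist',['lock_grip','chime_knob','turn_frame'],'w4')
np.save('P4.npy',P,allow_pickle=True)
cv2.imwrite('pics/w4c.png',cv2.resize(cv2.imread('pics/w4.png')[80:330,120:440],None,fx=2.4,fy=2.4,interpolation=cv2.INTER_CUBIC))
c,s=np.cos(-.338),np.sin(-.338)
X=np.array([[.4983+c*x-s*y,-.0613+s*x+c*y,z] for x,y,z in [(-.017,.076,.09),(.017,.076,.09),(0,.028,.079)]])
q=X@np.array(P['R']).T+P['t'];print(X.round(4),np.c_[P['fx']*q[:,0]/q[:,2]+P['cx'],P['fy']*q[:,1]/q[:,2]+P['cy']].round())
E
```

```text
clock 9.75
eef_pos [0.5256 0.0166 0.2213]
tcp_rot [3.1411e+00 1.0000e-04 2.8034e+00]
joint_positions [-0.6485  0.2625  0.6626  1.8593 -0.1825  1.0803  1.3166]
wrist_force [0.0951 0.5174 0.3861]
opening 0.0061
finger_force 0.0
wrist lock_grip 0.74 [0.4231 0.0921 0.0332] px 292.0 71.0
wrist lock_grip 0.58 [0.5079 0.0165 0.0826] px 255.0 167.0
wrist chime_knob 0.57 [ 0.4994 -0.0312  0.0742] px 214.0 172.0
wrist turn_frame 0.82 [ 0.5133 -0.0066  0.0683] px 239.0 175.0
wrist turn_frame 0.5 [ 0.4373 -0.3208  0.0097] px 13.0 188.0
[[ 0.5075  0.016   0.09  ]
 [ 0.5395  0.0048  0.09  ]
 [ 0.5076 -0.0349  0.079 ]] [[255. 168.]
 [255. 198.]
 [213. 181.]]
```

View pics/w4c.png

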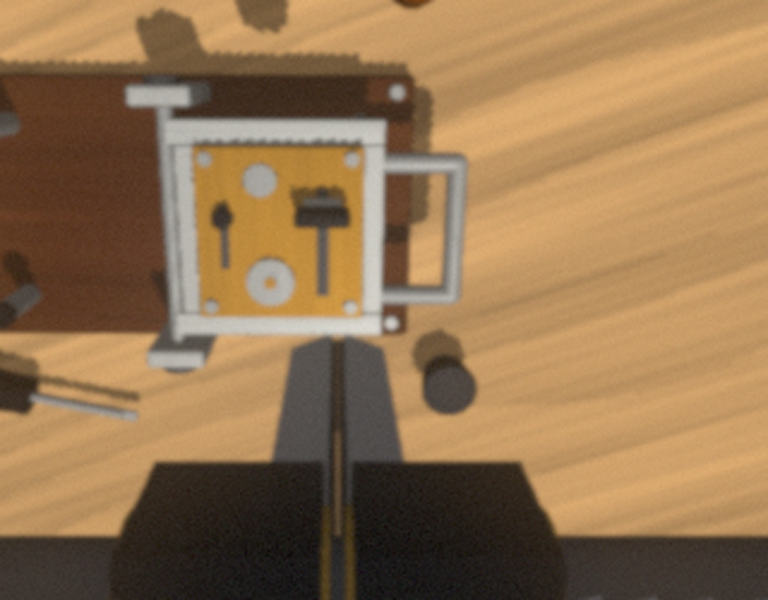

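{"op": "carry_out", "data": {"plan": [{"translation":[0.035,-0.002,0.02],"roll":0,"gripper":0},{"translation":[0.035,-0.002,0.06],"roll":0,"gripper":0},{"translation":[0.035,-0.002,0.09],"roll":0,"gripper":0},{"translation":[0.035,-0.002,0.11],"roll":0,"gripper":0},{"translation":[0.035,-0.002,0.125],"roll":0,"gripper":0},{"translation":[0.035,-0.002,0.135],"roll":0,"gripper":0},{"translation":[0.035,-0.002,0.14],"roll":0,"gripper":0},{"translation":[0.035,-0.002,0.14],"roll":0,"gripper":0}]}}

```text
clock: 10.75
eef_pos: [0.4918, 0.0257, 0.0812]
tcp_rot: [-3.141, -0.0, 2.803]
wrist_force: [1.2, 0.9, -0.4]
opening: 0.008
finger_force: 0.0
```

```bash
python3 - <<'E'
from h import *
st()
look('wrist',['lock_grip','chime_knob'],'w5')
cv2.imwrite('pics/w5c.png',cv2.resize(cv2.imread('pics/w5.png')[100:350,120:440],None,fx=2.4,fy=2.4,interpolation=cv2.INTER_CUBIC))
E
```

```text
clock 10.75
eef_pos [0.4918 0.0257 0.0812]
tcp_rot [-3.1410e+00 -5.0000e-04  2.8028e+00]
joint_positions [-0.6018  0.405   0.5856  2.0594 -0.3191  0.7656  1.4115]
wrist_force [ 1.1701  0.9287 -0.359 ]
opening 0.0083
finger_force 0.0
wrist chime_knob 0.62 [ 0.4957 -0.0315  0.0779] px 186.0 260.0
```

View pics/w5c.png

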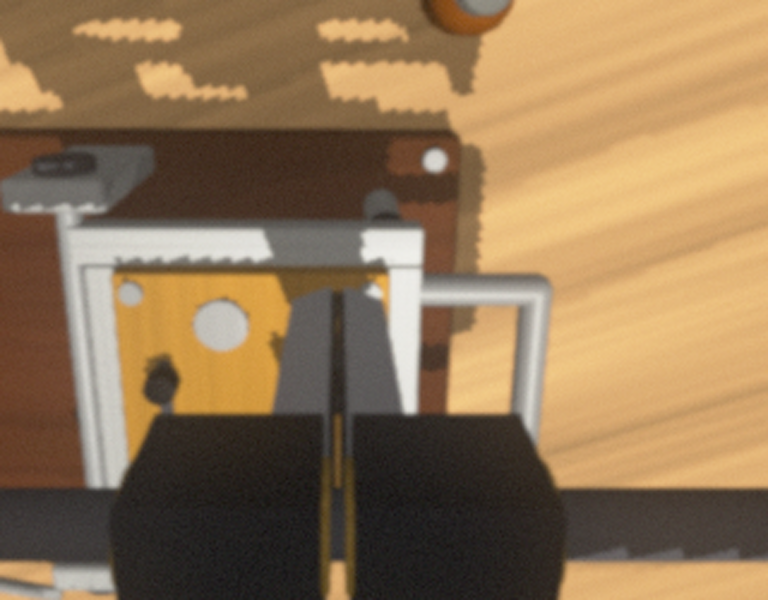

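{"op": "carry_out", "data": {"plan": [{"translation":[-0.004,0,0],"roll":0,"gripper":0},{"translation":[-0.008,0,0],"roll":0,"gripper":0},{"translation":[-0.012,0,0],"roll":0,"gripper":0},{"translation":[-0.016,0,0],"roll":0,"gripper":0},{"translation":[-0.02,0,0],"roll":0,"gripper":0},{"translation":[-0.023,0,0],"roll":0,"gripper":0},{"translation":[-0.026,0,0],"roll":0,"gripper":0},{"translation":[-0.029,0,0],"roll":0,"gripper":0},{"translation":[-0.032,0,0],"roll":0,"gripper":0},{"translation":[-0.032,0,0],"roll":0,"gripper":0}]}}

```text
clock: 11.9
eef_pos: [0.5226, 0.0149, 0.0815]
tcp_rot: [-3.141, 0.0, 2.803]
wrist_force: [0.2, 0.5, 0.3]
opening: 0.003
finger_force: 0.0
```

{"op": "carry_out", "data": {"plan": [{"translation":[-0.002,0,0],"roll":0,"gripper":0},{"translation":[-0.003,0,0],"roll":0,"gripper":0},{"translation":[-0.004,0,0],"roll":0,"gripper":0},{"translation":[-0.004,0,0],"roll":0,"gripper":0}]}}

```text
clock: 12.3
eef_pos: [0.526, 0.0137, 0.0815]
tcp_rot: [-3.141, 0.0, 2.803]
wrist_force: [-1.9, -0.8, -0.0]
opening: 0.003
finger_force: 0.4
```

{"op": "carry_out", "data": {"plan": [{"translation":[-0.001,0,0],"roll":0,"gripper":0},{"translation":[-0.002,0,0],"roll":0,"gripper":0},{"translation":[-0.003,0,0],"roll":0,"gripper":0}]}}

```text
clock: 12.6
eef_pos: [0.5288, 0.0127, 0.0815]
tcp_rot: [-3.141, -0.0, 2.803]
wrist_force: [-2.7, -0.4, 0.7]
opening: 0.002
finger_force: 1.0
```

{"op": "carry_out", "data": {"plan": [{"translation":[-0.001,0,0],"roll":0,"gripper":0},{"translation":[-0.002,0,0],"roll":0,"gripper":0},{"translation":[-0.002,0,0],"roll":0,"gripper":0}]}}

```text
clock: 12.9
eef_pos: [0.5298, 0.0124, 0.0814]
tcp_rot: [-3.141, -0.002, 2.803]
wrist_force: [-9.1, 0.3, 5.9]
opening: 0.007
finger_force: 4.3
```

{"op": "carry_out", "data": {"plan": [{"translation":[-0.001,0,0],"roll":0,"gripper":0},{"translation":[-0.001,0,0],"roll":0,"gripper":0}]}}

```text
clock: 13.1
eef_pos: [0.53, 0.0124, 0.0812]
tcp_rot: [-3.141, -0.004, 2.803]
wrist_force: [-13.8, 3.7, 9.6]
opening: 0.009
finger_force: 7.1
```

{"op": "carry_out", "data": {"plan": [{"translation":[0.006,0,0],"roll":0,"gripper":0},{"translation":[0.014,0,0],"roll":0,"gripper":0},{"translation":[0.014,0,-0.02],"roll":0,"gripper":0},{"translation":[0.014,0,-0.06],"roll":0,"gripper":0},{"translation":[0.014,0,-0.1],"roll":0,"gripper":0},{"translation":[0.005,0,-0.14],"roll":0,"gripper":0},{"translation":[0.005,0,-0.14],"roll":0,"gripper":0},{"translation":[0.005,0,-0.14],"roll":0,"gripper":0}]}}

```text
clock: 13.9
eef_pos: [0.5271, 0.0138, 0.222]
tcp_rot: [3.14, 0.001, 2.803]
wrist_force: [0.5, 0.1, -1.5]
opening: 0.003
finger_force: 0.0
```

```bash
python3 - <<'E'
from h import *
st()
look('wrist',['lock_grip','chime_knob'],'w6')
cv2.imwrite('pics/w6c.png',cv2.resize(cv2.imread('pics/w6.png')[80:330,120:440],None,fx=2.4,fy=2.4,interpolation=cv2.INTER_CUBIC))
E
```

```text
clock 13.9
eef_pos [0.5271 0.0138 0.222 ]
tcp_rot [3.1403e+00 1.5000e-03 2.8031e+00]
joint_positions [-0.6477  0.2646  0.6692  1.8566 -0.1858  1.081   1.3245]
wrist_force [ 0.4751  0.0789 -1.4928]
opening 0.0029
finger_force 0.0
wrist lock_grip 0.58 [0.5349 0.0066 0.0872] px 257.0 190.0
wrist chime_knob 0.6 [ 0.4986 -0.0349  0.075 ] px 212.0 170.0
```

View pics/w6c.png

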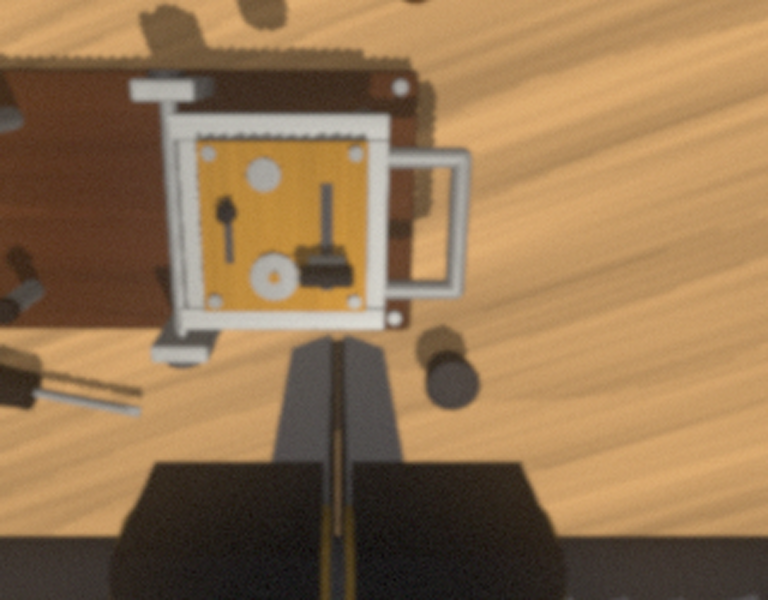

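```bash
python3 - <<'E'
from h import *
P=camera_params('wrist');R=np.array(P['R']);C=-R.T@P['t'];c,s=np.cos(-.338),np.sin(-.338)
for P_,pts in ((P,[(326,183,.071),(328,290,.071),(326,264,.09),(326,287,.09),(227,211,.079)]),(np.load('P4.npy',allow_pickle=True).item(),[(322,207,.09),(322,226,.09),(322,295,.071),(222,216,.079)])):
  R=np.array(P_['R']);C=-R.T@P_['t']
  for u,v,z in pts:
    d=R.T@np.array([(u/2.4+120-P_['cx'])/P_['fx'],(v/2.4+80-P_['cy'])/P_['fy'],1]);X=C+d*(z-C[2])/d[2]-[.4983,-.0613,0]
    print(u,v,'xh %.4f yh %.4f'%(c*X[0]+s*X[1],-s*X[0]+c*X[1]))
E
```

```text
326 183 xh -0.0255 yh 0.0743
328 290 xh 0.0280 yh 0.0750
326 264 xh 0.0091 yh 0.0744
326 287 xh 0.0203 yh 0.0743
227 211 xh -0.0137 yh 0.0278
322 207 xh -0.0189 yh 0.0754
322 226 xh -0.0100 yh 0.0754
322 295 xh 0.0296 yh 0.0747
222 216 xh -0.0124 yh 0.0280
```

{"op": "carry_out", "data": {"plan": [{"translation":[0.012,-0.004,0.04],"roll":0,"gripper":0},{"translation":[0.012,-0.004,0.08],"roll":0,"gripper":0},{"translation":[0.012,-0.004,0.11],"roll":0,"gripper":0},{"translation":[0.012,-0.004,0.13],"roll":0,"gripper":0},{"translation":[0.012,-0.004,0.138],"roll":0,"gripper":0},{"translation":[0.012,-0.004,0.138],"roll":0,"gripper":0},{"translation":[0.006,-0.004,0.138],"roll":0,"gripper":0},{"translation":[0.002,-0.004,0.138],"roll":0,"gripper":0},{"translation":[-0.001,-0.004,0.138],"roll":0,"gripper":0},{"translation":[-0.001,-0.004,0.138],"roll":0,"gripper":0}]}}

```text
clock: 15.05
eef_pos: [0.5272, 0.0092, 0.084]
tcp_rot: [3.141, 0.001, 2.803]
wrist_force: [0.6, -0.5, 0.7]
opening: 0.005
finger_force: 0.0
```

{"op": "carry_out", "data": {"plan": [{"translation":[-0.001,0,0],"roll":0,"gripper":0},{"translation":[-0.002,0,0],"roll":0,"gripper":0},{"translation":[-0.002,0,0],"roll":0,"gripper":0}]}}

```text
clock: 15.35
eef_pos: [0.5283, 0.0088, 0.0836]
tcp_rot: [-3.142, -0.0, 2.803]
wrist_force: [-0.1, 0.6, 0.3]
opening: 0.007
finger_force: 0.3
```

{"op": "carry_out", "data": {"plan": [{"translation":[-0.001,0,0],"roll":0,"gripper":0},{"translation":[-0.0015,0,0],"roll":0,"gripper":0},{"translation":[-0.0015,0,0],"roll":0,"gripper":0}]}}

```text
clock: 15.65
eef_pos: [0.5286, 0.0087, 0.0833]
tcp_rot: [-3.141, -0.003, 2.803]
wrist_force: [-9.0, 2.8, 7.5]
opening: 0.003
finger_force: 4.9
```

{"op": "carry_out", "data": {"plan": [{"translation":[-0.001,0,0],"roll":0,"gripper":0},{"translation":[-0.002,0,0],"roll":0,"gripper":0},{"translation":[-0.002,0,0],"roll":0,"gripper":0}]}}

```text
clock: 15.95
eef_pos: [0.5288, 0.0087, 0.0829]
tcp_rot: [-3.141, -0.006, 2.803]
wrist_force: [-19.8, 6.2, 13.1]
opening: 0.006
finger_force: 10.2
```

{"op": "carry_out", "data": {"plan": [{"translation":[0.006,0,0],"roll":0,"gripper":0},{"translation":[0.015,0,0],"roll":0,"gripper":0},{"translation":[0.015,0,-0.02],"roll":0,"gripper":0},{"translation":[0.015,0,-0.06],"roll":0,"gripper":0},{"translation":[0.015,0,-0.1],"roll":0,"gripper":0},{"translation":[0.005,0,-0.14],"roll":0,"gripper":0},{"translation":[0.005,0,-0.14],"roll":0,"gripper":0},{"translation":[0.005,0,-0.14],"roll":0,"gripper":0}]}}

```text
clock: 16.75
eef_pos: [0.5271, 0.0094, 0.2239]
tcp_rot: [3.141, 0.001, 2.803]
wrist_force: [-0.1, -0.4, -1.1]
opening: 0.006
finger_force: 0.0
```

```bash
python3 - <<'E'
from h import *
st()
look('wrist',['lock_grip','chime_knob','turn_frame'])
print(ticket.hand_in())
E
```

```text
clock 16.75
eef_pos [0.5271 0.0094 0.2239]
tcp_rot [3.1405e+00 1.2000e-03 2.8029e+00]
joint_positions [-0.6491  0.264   0.6807  1.8547 -0.1875  1.0856  1.3346]
wrist_force [-0.0606 -0.3577 -1.1339]
opening 0.0065
finger_force 0.0
wrist lock_grip 0.22 [0.6387 0.3101 0.022 ] px 498.0 173.0
wrist turn_frame 0.9 [ 0.5139 -0.0052  0.0696] px 245.0 172.0
the job is handed in; nothing more can be done
None
```

The frame is turned over and lying on the far rests, back plate up. The transport lock is pushed home: it held solid at the same spot on two pushes, the second at about 20 N. The chime selector showed no movement in the images, the gripper is clear of everything, and the job was handed in at about 17 s of the 53 s allowed.

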